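Set out a glaze trial for its record photograph

TASK

Set out the glaze trial for its photograph: lay the plain green chip in the middle of the crackle tile and the oxblood chip squarely over the middle of the green one, stand the jar with the red lid behind the pebble slab (on the side away from you), and stand the jar with the white lid beside the crackle tile, on the side that faces the pebble slab. Each jar stands upright on the table, in line with the middle of the tile edge it stands at, with a gap of about two centimetres between edge and jar. Leave the two big tiles, the blue-lidded jar and the speckled chip where they are.

Things in the scene. Friction and masses are not known exactly. Their poses are not given: they have to be found in the camera images.
- crackle_tile: Big square glazed tile, dark blue-black with a net of pale crackle lines, 88 x 89 x 10 mm (x, y, z), loose on the table. Origin at the centre of its underside, z up; yaw within about 0.2 rad, so +x points roughly away from the robot and +y roughly to the robot's left. It lies left or right of the pebble slab, 0.24 to 0.33 m from it. Not to be moved.
- pebble_slab: Big pale grey and white mottled glazed tile, 109 x 100 x 12 mm (x, y, z), loose on the table. Origin at the centre of its underside, z up; yaw within about 0.2 rad, so +x points roughly away from the robot (its back edge is at x = +54.5 mm). Not to be moved.
- green_chip: Small plain dark green glazed tile chip, 43 x 44 x 8 mm, flat on the table, any yaw. Origin at the centre of its underside, z up. About 40 g.
- oxblood_chip: Small dark red-brown (oxblood) glazed tile chip, 44 x 39 x 10 mm (x, y, z), flat on the table, any yaw. Origin at the centre of its underside, z up. About 30 g.
- white_lid_jar: Round rust-orange glaze jar with a white screw lid, 58 mm diameter, 80 mm high, standing. Origin at the centre of its underside. About 0.26 kg. Grip it round the body, 25 to 55 mm above its foot.
- red_lid_jar: Round cream glaze jar with a red screw lid, the smallest jar, 52 mm diameter, 66 mm high, standing between the two big tiles at the start. Origin at the centre of its underside. About 0.19 kg. Grip it round the body, 25 to 50 mm above its foot.
- blue_lid_jar: Round teal glaze jar with a dark blue screw lid, the biggest jar, 66 mm diameter, 94 mm high, standing. Origin at the centre of its underside. Not part of the job: leave it.
- speckled_chip: Small cream chip with black speckles, 46 x 38 x 12 mm, flat on the table. Origin at the centre of its underside. Not part of the job: leave it.
Things that resemble listed ones, but are neither listed nor needed, are in the scene too. What is shaped like the green_chip but purple or turquoise is not meant. Leave any turquoise look-alike of the oxblood_chip alone.

How it is judged:
By the outcome, as a careful person would: the job done as asked, in the order asked, and still so for the second after the job is handed in, with the robot touching nothing.
It also fails if it takes over 106 s, if anything falls off the work surface, if the arm or the gripper's body presses on something with over 40 N, if the wrist force passes 120 N, or if a joint passes its speed limit or range.

ROBOT

A 6-joint arm with a two-finger parallel gripper is mounted at the origin on a cart in front of the work surface, level with it; the furniture and walls round the work are solid. World frame = base frame: x ahead of the robot, y to its left, z up, the work surface at z = 0. Lengths are in m, angles in rad, forces in N, time in s.
With the tool pointing down it reaches from about 0.375 to 0.9 m from the base axis. Payload 3.1 kg.
Tool frame: the origin (TCP) lies midway between the tips of the shut fingers; the grasp point (between the pads) lies 19 mm behind it (manip.grip_depth is the distance from the TCP to the grasp point, in m); z points along the fingers, y is the line along which they close (so a half turn about z gives the same grasp; the last joint's range is limited). The gripper opens to 85 mm and grips with 20 to 120 N. Pads are 22 mm wide; open, the fingers measure 114 mm over their backs; the gripper's body (76 mm by 85 mm) begins 54 mm behind the grasp point. The pads swing forward as they close: fully open they stand 13 mm farther back than shut.
Start: joints at [-0.178, 0.527, 1.433, -0, 1.181, -0.178], TCP at [0.625, 0, 0.231] pointing down, gripper open.
Joint ranges: [-3.08, 3.08], [-0.75, 2.2], [0.22, 2.44], [-1.43, 4.57], [0, 2.65], [-2.85, 2.85]. Speed limits (rad/s): [2.79, 2.79, 3.14, 3.14, 3.14, 3.14].

INTERFACE

Orientations are given as a unit quaternion [x, y, z, w].
In Python, from station import telemetry, snapshot, manip gives the robot as it stands. The module is installed in compiled form; this text tells all that it offers.
- The arm moves only by the shell command python3 -m crank 'ROWS' [OPENING] [FORCE]. ROWS is text: rows parted by semicolons, each of 6 numbers parted by spaces: the shift along the tool's x, y, z as a fraction of full scale, then the turn, a rotation vector about the tool's x, y, z as a fraction of full scale. A call has exactly 5 rows; each row shifts and turns the commanded pose from where the row before left it, along the tool's axes as they then stand; what a row does not reach is not made up. Full scale, the value 1, is 4 cm for a shift and 90 degrees for a turn. A row lasts 1/10 s, in which the tool goes at most 50 mm and 8.59 degrees, less where a joint would pass 70% of its speed; a pose out of reach is approached as far as the arm can. A call with a number of a shift or a turn outside -1 to 1 is refused whole. A call with a gripper value outside its range is refused whole. OPENING is the opening, from -1 (shut) to 1 (fully open), set as the call begins (- or left out, the last holds). The fingers move at their own pace and stop on an object; FORCE is the grip in N (left out, the last holds). Time passes only in rows, so rows that do not move let the fingers close, or fill a call up. It gives the time, the measured TCP pose, the force, the opening and the grip force at its end, in the units of the state.
- telemetry.sense(): the state, without advancing time (a new reading comes with each control period).
- snapshot(name): name is "scene" or "side" or "wrist"; returns a dict with "image" (420x560x3 uint8, red, green, blue), "depth" (420x560 float32, m along the optical axis (not along the pixel's ray), 0 where there is no reading), "camera_matrix" (3x3 intrinsics, pixels), "rvec" (rotation vector, rad) and "tvec" (3), from world to camera coordinates, as OpenCV has them. Camera axes: x right, y down, z forward; pixel columns grow to the right and rows downward; lengths in m; the calibration is good to about 2 mm. A picture is of the moment at which its call begins.
- manip.sign_off(): hands the job in; it is judged then, once.
The state is a dict: "t": time; "q": joint angles; "qd": joint speeds; "tau": joint torques, N m; "tcp_pos": TCP position; "tool_rot": TCP orientation; "force": force on the tool from outside, world axes, zero at the start; "ft_torque": the same for the moment, N m; "finger_gap": opening from 0.0 (shut) to 1.0 (fully open); "gripper_force": force on a finger pad.
Only numpy, scipy, OpenCV 4.12 (cv2) and the standard library are available. Lean on these libraries where they do the work, as an engineer would, in place of code of your own. Each camera call takes 0.05 s, during which the arm holds its last target. There are 200 camera calls.

## Working session

There is one attempt and no reset: what is moved stays moved. The work goes in short steps, Python scripts to look and compute and a shell command to move; the robot and the scene stay as the last step left them, time stands still between calls to the robot, and variables do not carry over. Pictures are saved under pics/ and viewed, at most 17 in all, crops included, and the job is handed in when it is done.

```bash
mkdir -p pics; cat > h.py <<'E'
import numpy as np, cv2
from station import telemetry, snapshot, manip
def snap(name,fn):
    s=snapshot(name); cv2.imwrite(f'pics/{fn}.png',s['image'][:,:,::-1]); np.savez(f'pics/{fn}.npz',**s); return s
def load(fn): return dict(np.load(f'pics/{fn}.npz'))
def ray(s,uv,z):
    R=cv2.Rodrigues(np.array(s['rvec'],float))[0]; t=np.array(s['tvec'],float).ravel()
    uv=np.atleast_2d(uv).astype(float); K=s['camera_matrix']
    d=(np.linalg.inv(K)@np.c_[uv,np.ones(len(uv))].T).T@R; c=-R.T@t
    return c+d*((z-c[2])/d[:,2])[:,None]
def proj(s,P): return cv2.projectPoints(np.array(P,float).reshape(-1,3),np.array(s['rvec'],float),np.array(s['tvec'],float),s['camera_matrix'],None)[0].reshape(-1,2)
E
python3 - <<'E'
from h import *
for n in ("scene","side","wrist"):
    s=snap(n,n+'0'); R=cv2.Rodrigues(np.array(s['rvec'],float))[0]; print(n,-R.T@np.array(s['tvec']).ravel(),R[2])
im=[cv2.imread(f'pics/{n}0.png') for n in("scene","side")]
cv2.imwrite('pics/v1.png',cv2.resize(im[0],(800,600),interpolation=cv2.INTER_CUBIC))
x=telemetry.sense();print(x['tcp_pos'],x['tool_rot'],x['finger_gap'],x['t'],manip.grip_depth)
E
```

```text
scene [-0.06243732 -0.32590997  0.46541741] [ 0.751154    0.45463392 -0.4786185 ]
side [0.24153549 0.83591339 0.64755582] [ 0.33251244 -0.74833961 -0.5739541 ]
wrist [0.62509509 0.07717435 0.37289092] [-0.00203351 -0.29787361 -0.95460315]
[6.24435625e-01 1.38172326e-04 2.30545799e-01] [ 7.07107124e-01  7.07105910e-01 -4.94735742e-04 -7.09111549e-04] 0.9987106546683369 0.15 0.0187
```

View pics/v1.png

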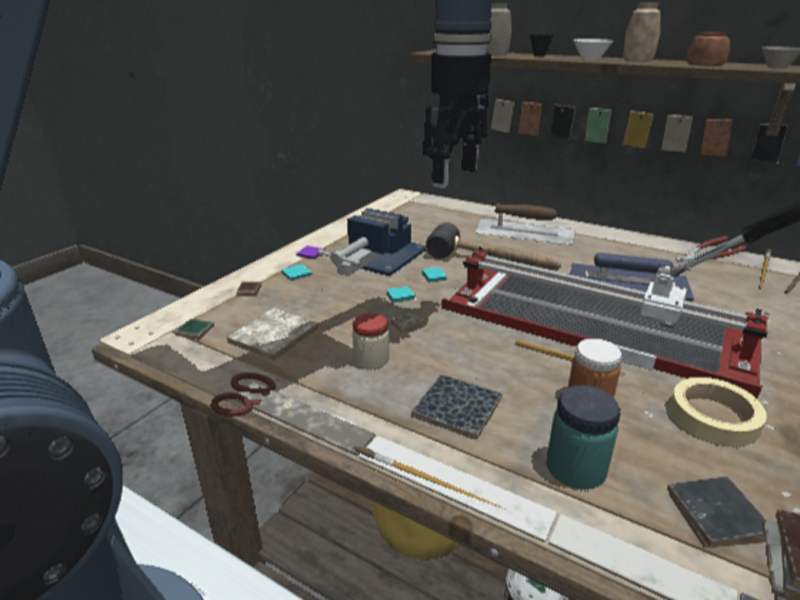

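View pics/side0.png

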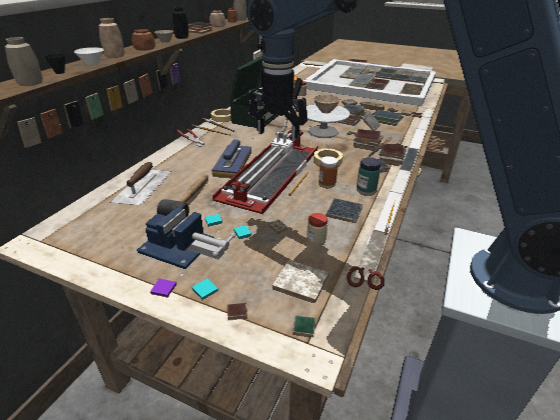

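The scene view (v1) shows the green chip at (195,328), oxblood at (249,288), pebble slab at (273,331), red-lid jar at (370,342), crackle tile at (457,404), white-lid jar at (595,372) and blue-lid jar at (583,437). The purple chip (310,252) and the turquoise ones (297,271), (400,294) and (433,274) are look-alikes. In the side view, green is at (304,325) and oxblood at (237,310). I'll enlarge these to confirm.

```bash
python3 - <<'E'
from h import *
a=cv2.imread('pics/side0.png'); 
cv2.imwrite('pics/v2.png',cv2.resize(a[145:345,140:400],None,fx=3,fy=3,interpolation=cv2.INTER_CUBIC))
b=cv2.imread('pics/scene0.png')
cv2.imwrite('pics/v3.png',cv2.resize(b[170:320,100:300],None,fx=4,fy=4,interpolation=cv2.INTER_CUBIC))
cv2.imwrite('pics/v4.png',cv2.resize(b[210:360,270:470],None,fx=4,fy=4,interpolation=cv2.INTER_CUBIC))
E
```

```text
(no output)
```

View pics/v2.png

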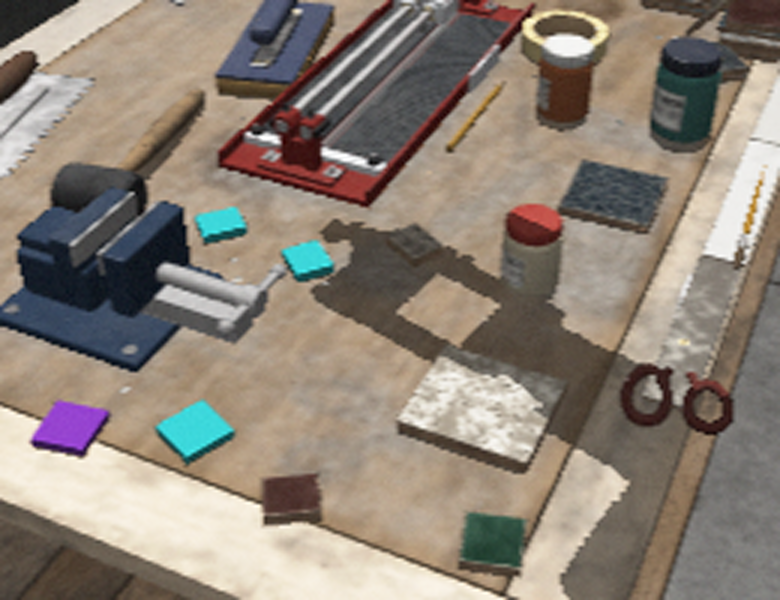

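View pics/v3.png

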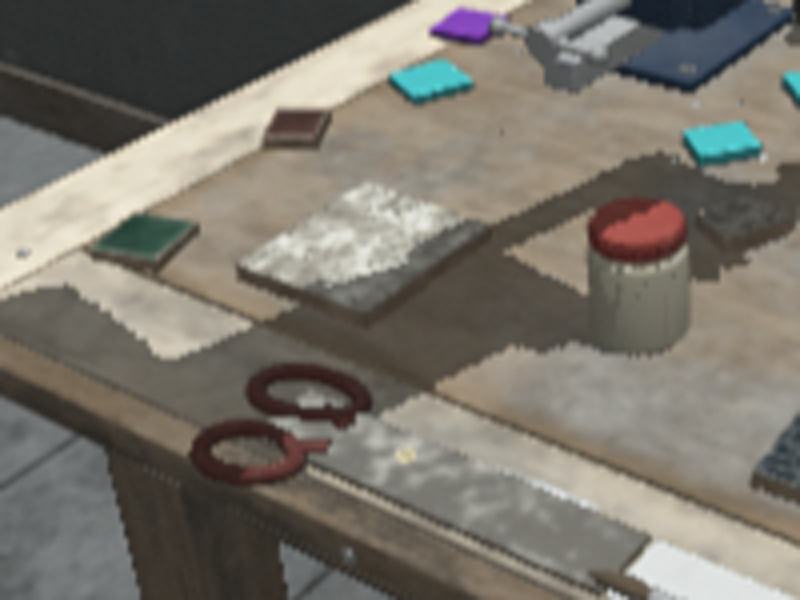

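View pics/v4.png

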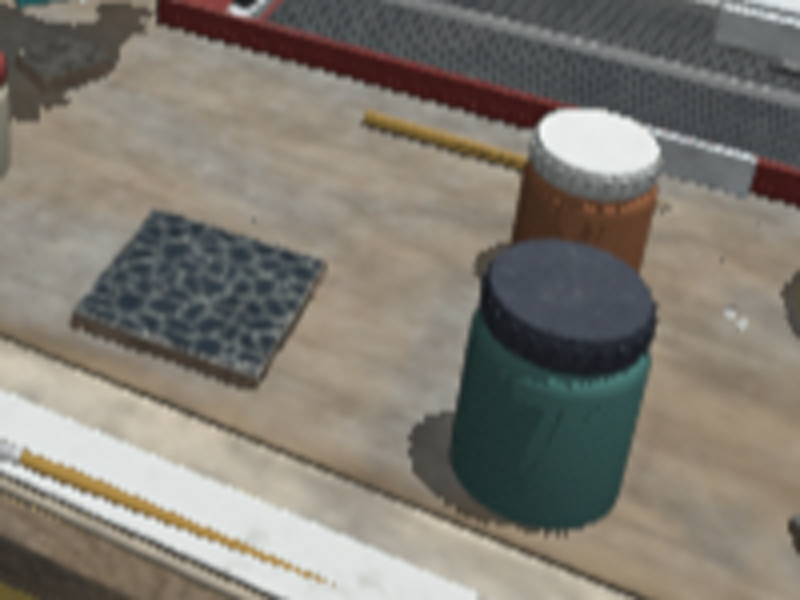

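Confirmed in v2. The plain dark green chip at (492,540) is the only green one, and oxblood at (291,497) is the only red-brown one. The speckled chip is in shadow at (413,242). Next I'll fit poses from the corners and from depth.

```bash
cat > m.py <<'E'
from h import *
from scipy.optimize import least_squares
def v2(p): return (np.array(p)+.5)/3-.5+[140,145]
def v3(p): return (np.array(p)+.5)/4-.5+[100,170]
def v4(p): return (np.array(p)+.5)/4-.5+[270,210]
def rect(p,dx,dy): 
    c,s=np.cos(p[2]),np.sin(p[2]); q=np.array([[1,1],[1,-1],[-1,-1],[-1,1]])*[dx/2,dy/2]
    return q@np.array([[c,s],[-s,c]])+p[:2]
def fit(dx,dy,h,obs):
    best=[]
    P=[ray(s,uv,h)[:,:2] for s,uv in obs]; c0=np.mean([p.mean(0) for p in P],0)
    print('  centres',[p.mean(0).round(4).tolist() for p in P],'sides',[np.linalg.norm(p-np.roll(p,1,0),axis=1).round(4).tolist() for p in P])
    for y0 in (0,np.pi/2):
        def f(p):
            q=rect(p,dx,dy); r=[]
            for k in P: r.append((k-q[((k[:,None]-q[None])**2).sum(2).argmin(1)]).ravel())
            return np.concatenate(r)
        for d in np.arange(-.75,.8,.25):
            r=least_squares(f,[*c0,y0+d]); best.append((r.cost,r.x))
    best.sort(key=lambda b:b[0]); return best[0]
def cloud(s):
    D=s['depth']; v,u=np.nonzero(D>0); z=D[v,u]; K=s['camera_matrix']
    X=np.c_[(u-K[0,2])/K[0,0]*z,(v-K[1,2])/K[1,1]*z,z]; R=cv2.Rodrigues(np.array(s['rvec'],float))[0]
    return (X-np.array(s['tvec']).ravel())@R
def jar(ss,xy,r,h):
    for P in ss:
        m=(np.hypot(*(P[:,:2]-xy).T)<r+.015)&(P[:,2]>.012)&(P[:,2]<h*.65); Q=P[m][:,:2]
        f=lambda p:np.hypot(*(Q-p).T)-r
        if len(Q)>20: s=least_squares(f,xy,loss='soft_l1',f_scale=.002); print('  jar',s.x.round(4),len(Q),np.abs(f(s.x)).mean().round(4))
        m=(np.hypot(*(P[:,:2]-xy).T)<r+.015)&(abs(P[:,2]-h)<.005); print('  lid',P[m].mean(0).round(4),m.sum())
E
python3 - <<'E'
from m import *
A,B=load('side0'),load('scene0')
T={'pebble':(.109,.1,.012,v2([(398,404),(445,347),(567,378),(528,461)]),v3([(238,268),(368,182),(490,227),(365,310)])),
'crackle':(.088,.089,.010,v2([(583,161),(668,176),(645,224),(562,206)]),v4([(153,211),(326,263),(255,378),(75,315)])),
'green':(.043,.044,.008,v2([(468,513),(524,516),(521,567),(461,562)]),v3([(138,213),(198,228),(158,264),(92,247)])),
'ox':(.044,.039,.010,v2([(264,480),(318,474),(322,515),(262,519)]),v3([(280,108),(329,109),(316,140),(264,140)]))}
for n,(a,b,h,p,q) in T.items(): print(n,fit(a,b,h,[(A,p),(B,q)]))
ss=[cloud(A),cloud(B)]
for n,uv,r,h in(('white',v2((568,48)),.029,.08),('red',v2((535,225)),.026,.066),('blue',v2((690,57)),.033,.094)):
    xy=ray(A,uv,h)[0,:2]; print(n,xy); jar(ss,xy,r,h)
print('speck',ray(A,v2((413,240)),.012)[0], 'tq',ray(A,v2((307,258)),.01)[0])
E
```

```text
centres [[0.4605, 0.2189], [0.4571, 0.22]] sides [[0.1112, 0.0751, 0.1019, 0.0948], [0.0868, 0.1071, 0.0947, 0.0986]]
pebble (np.float64(0.00027889966234434635), array([ 0.45881796,  0.21944743, -0.00840188]))
  centres [[0.4509, -0.0997], [0.4489, -0.101]] sides [[0.0852, 0.0859, 0.0895, 0.0803], [0.0867, 0.0882, 0.088, 0.0856]]
crackle (np.float64(3.299236166151364e-05), array([ 0.44990194, -0.10031434,  0.0613164 ]))
  centres [[0.4047, 0.3404], [0.4029, 0.3361]] sides [[0.0419, 0.0389, 0.0432, 0.04], [0.0394, 0.0432, 0.0393, 0.046]]
green (np.float64(5.8087707845664205e-05), array([0.40379804, 0.33826166, 0.25339398]))
  centres [[0.5467, 0.3673], [0.5456, 0.3609]] sides [[0.0351, 0.0386, 0.0376, 0.0412], [0.0444, 0.0324, 0.043, 0.0327]]
ox (np.float64(7.82539596428175e-05), array([0.54615874, 0.36413569, 0.54753126]))
white [ 0.55010126 -0.23642431]
  jar [ 0.5511 -0.2431] 202 0.0013
  lid [ 0.5493 -0.2378  0.0799] 132
  jar [ 0.5529 -0.2417] 240 0.0006
  lid [ 0.5482 -0.2426  0.0792] 460
red [0.47909685 0.0613935 ]
  jar [0.4816 0.0536] 186 0.0009
  lid [0.4804 0.057  0.066 ] 186
  jar [0.4827 0.0548] 314 0.0006
  lid [0.4791 0.0524 0.0649] 270
blue [ 0.42342029 -0.24468473]
  jar [ 0.4242 -0.2613] 291 0.0014
  lid [ 0.4227 -0.2563  0.0939] 167
  jar [ 0.4256 -0.26  ] 1074 0.0005
  lid [ 0.4213 -0.261   0.0933] 934
speck [0.59438697 0.05904991 0.012     ] tq [0.67029461 0.1215194  0.01      ]
```

```bash
cat >> m.py <<'E'
from scipy.spatial.transform import Rotation as Ro
R0=Ro.from_quat([2**-.5,2**-.5,0,0])
def pose():
    t=telemetry.sense(); R=Ro.from_quat(t['tool_rot']); psi=(R*R0.inv()).as_euler('zyx')
    return np.array(t['tcp_pos']),R,psi,t
def go(x,y,z,yaw=None):
    "tool-axis shift in units (4cm), then turn about tool axes in units (90deg); yaw mod pi"
    p,R,psi,t=pose(); d=R.inv().apply(np.array([x,y,z])-p)/.04
    yaw=psi[0] if yaw is None else yaw+np.pi*np.round((psi[0]-yaw)/np.pi)
    T=R.inv()*Ro.from_euler('z',yaw)*R0
    print('t',round(t['t'],2),'tcp',p.round(4),'yaw',psi.round(3),'q6',round(t['q'][5],2),'| shift',d.round(3),'turn',(T.as_rotvec()/(np.pi/2)).round(3))
E
python3 -m crank '0.85 -0.55 0 0 0 0;0.85 -0.55 0 0 0 0;0.85 -0.55 0 0 0 0;0.85 -0.55 0 0 0 0;0.85 -0.55 0 0 0 0'
python3 -m crank '0.85 -0.55 0 0 0 0;0.85 -0.55 0 0 0 0;0.85 -0.55 0 0 0 0;0.85 -0.55 0 0 0 0;0.85 -0.55 0 0 0 0'
python3 - <<'E'
from m import *
go(.404,.338,.23,.253)
s=snap('wrist','w1'); cv2.imwrite('pics/v5.png',s['image'][:,:,::-1])
print(proj(s,[[.404,.338,.008],[.546,.364,.01],[.459,.219,.012]]))
P=cloud(load('side0')); 
for x in np.arange(.5,.72,.02): m=(abs(P[:,0]-x)<.01)&(abs(P[:,1]+.2425)<.05); print(x.round(2),P[m,2].max().round(3) if m.any() else None,end='; ')
E
```

```text
t: 0.65
tcp_pos: [0.5138, 0.1711, 0.2311]
tool_rot: [0.707, 0.707, -0.0, -0.0]
force: [0.7, 0.7, 0.7]
finger_gap: 0.999
gripper_force: 0.0
t: 1.15
tcp_pos: [0.4038, 0.3412, 0.2312]
tool_rot: [0.707, 0.707, -0.0, -0.0]
force: [0.9, 0.9, 0.2]
finger_gap: 1.003
gripper_force: 0.0
t 1.15 tcp [0.4038 0.3412 0.2312] yaw [-0.  0. -0.] q6 0.49 | shift [-0.08   0.006  0.029] turn [-0.     0.    -0.161]
[[281.26955148 176.91121723]
 [423.87530943 151.69698565]
 [330.90835388 282.86175294]]
0.5 0.003; 0.52 0.082; 0.54 0.083; 0.56 0.083; 0.58 0.082; 0.6 0.004; 0.62 0.009; 0.64 0.034; 0.66 0.033; 0.68 0.025; 0.7 0.09;
```

View pics/v5.png

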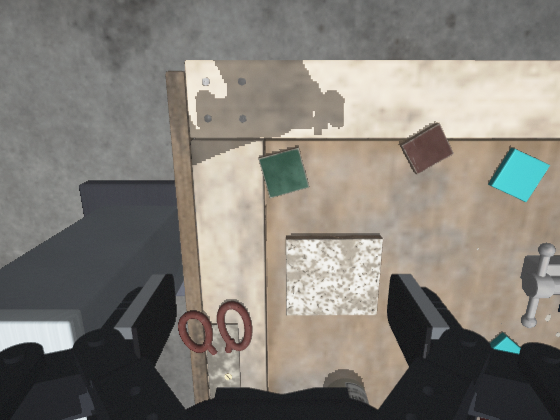

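The wrist view (w1) shows green at (284,172), oxblood at (427,149) and the pebble slab's top face spanning (286..381, 239..316). I'll refine those by colour segmentation.

```bash
cat >> m.py <<'E'
def quad(s,box,test,h,dx,dy,show=None):
    x0,y0,x1,y1=box; im=s['image'][y0:y1,x0:x1].astype(int); m=test(im[...,0],im[...,1],im[...,2]).astype(np.uint8)
    m=cv2.morphologyEx(cv2.morphologyEx(m,cv2.MORPH_CLOSE,np.ones((5,5))),cv2.MORPH_OPEN,np.ones((3,3)))
    c=max(cv2.findContours(m,0,1)[0],key=cv2.contourArea)[:,0,:]+[x0,y0]
    w=ray(s,c,h)[:,:2]; r=cv2.minAreaRect((w*1e4).astype(np.float32)); e=cv2.boxPoints(r)/1e4
    print('centre',np.array(r[0]).round(1)/1e4,'size mm',(np.array(r[1])/10).round(1),'angle',round(np.deg2rad(r[2]),3)); return fit_q(e,dx,dy)
def fit_q(e,dx,dy):
    c=e.mean(0); k=[]
    for y0 in(0,np.pi/2):
        for d in np.arange(-.7,.8,.2):
            r=least_squares(lambda p:(e-rect(p,dx,dy)[((e[:,None]-rect(p,dx,dy)[None])**2).sum(2).argmin(1)]).ravel(),[*c,y0+d]); k.append((r.cost,r.x))
    return min(k,key=lambda a:a[0])
E
python3 - <<'E'
from m import *
s=load('w1')
im=s['image']; print(im[172,284],im[149,427],im[172,240+30+50],im[236,330],im[160,380])
print('green',quad(s,(245,135,325,205),lambda r,g,b:(g>r+12),.008,.043,.044))
print('ox',quad(s,(385,115,465,182),lambda r,g,b:(r+g+b<255),.010,.044,.039))
print('ox2',quad(s,(385,115,465,182),lambda r,g,b:(r+g+b<255)&(r>g+8),.010,.044,.039))
print('peb',fit_q(ray(s,[(286,239),(381,238.5),(380,315),(287,316)],.012)[:,:2],.109,.1))
c=im[110:330,240:480]; cv2.imwrite('pics/v6.png',cv2.resize(c[:,:,::-1],None,fx=2.7,fy=2.7,interpolation=cv2.INTER_CUBIC))
E
```

```text
[ 70 103  87] [94 69 66] [191 170 150] [83 72 63] [180 163 145]
centre [0.40636 0.34206] size mm [40.7 41.5] angle 0.278
green (np.float64(5.7560871545147254e-06), array([0.40636396, 0.34205903, 0.27784077]))
centre [0.54708 0.36961] size mm [43.5 39.6] angle 0.54
ox (np.float64(3.195296906248406e-07), array([0.54707704, 0.36960735, 0.53987828]))
centre [0.54708 0.36961] size mm [43.5 39.6] angle 0.54
ox2 (np.float64(3.195296906248406e-07), array([0.54707704, 0.36960735, 0.53987828]))
peb (np.float64(3.515440840382253e-05), array([0.46162389, 0.224433  , 0.02399642]))
```

View pics/v6.png

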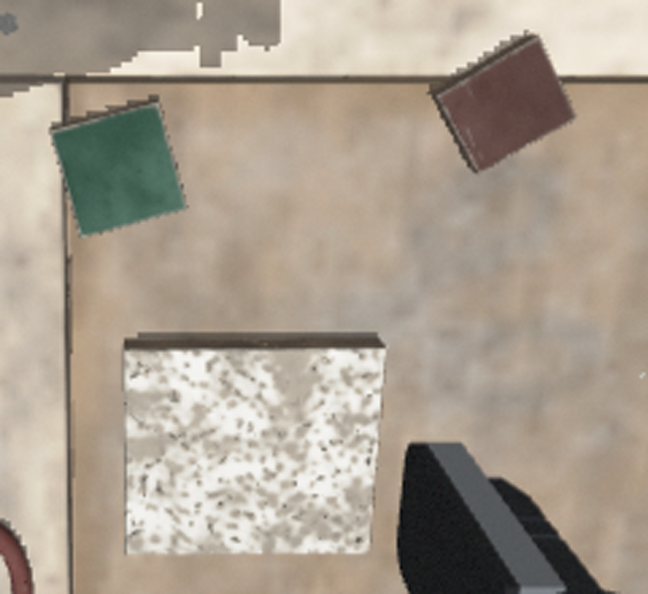

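```bash
python3 -m crank '0 0.06 0.7 0 0 -0.086;0 0 0.7 0 0 -0.086;0 0 0.7 0 0 0;0 0 0.6 0 0 0;0 0 0 0 0 0' 0.3 | head -2
python3 - <<'E'
from m import *
s=snap('wrist','w2'); cv2.imwrite('pics/v7.png',s['image'][:,:,::-1])
c=proj(s,[.405,.340,.008])[0].astype(int); print(c)
print('green',quad(s,(c[0]-90,c[1]-90,c[0]+90,c[1]+90),lambda r,g,b:(g>r+12),.008,.043,.044))
go(.405,.340,.0,.27); print(telemetry.sense()['finger_gap'])
s=load('w1');print('peb',fit_q(ray(s,[(286.5,239.4),(382.4,238),(376.5,314.2),(286.9,315)],.012)[:,:2],.109,.1))
E
```

```text
t: 1.7
tcp_pos: [0.4052, 0.3386, 0.1203]
[281 203]
centre [0.40635 0.34197] size mm [40.9 40.1] angle 0.273
green (np.float64(9.037382600281987e-06), array([0.40635011, 0.34196919, 1.84348635]))
t 1.75 tcp [0.4064 0.3393 0.122 ] yaw [ 0.27   0.004 -0.002] q6 0.21 | shift [ 0.028 -0.017  3.051] turn [-0.003  0.001  0.   ]
0.6520207580031264
peb (np.float64(4.5749748249092886e-05), array([0.46106879, 0.22505438, 0.01127156]))
```

View pics/v7.png

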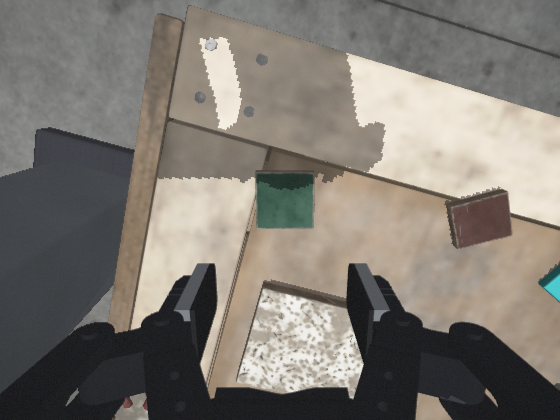

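```bash
python3 -m crank '0.065 0.02 0.7 0 0 0;0 0 0.8 0 0 0;0 0 0.8 0 0 0;0 0 0.5 0 0 0;0 0 0 0 0 0' | sed -n 2,4p
python3 -m crank '0 0 0.23 0 0 0;0 0 0 0 0 0;0 0 0 0 0 0;0 0 0 0 0 0;0 0 0 0 0 0' -1 30
python3 - <<'E'
from m import *
go(.4064,.342,.0,.27)
E
```

```text
tcp_pos: [0.4071, 0.3424, 0.0103]
tool_rot: [0.606, 0.796, -0.001, -0.001]
force: [0.1, -0.2, 0.7]
t: 2.75
tcp_pos: [0.4098, 0.3443, 0.0082]
tool_rot: [0.605, 0.796, 0.004, 0.002]
force: [-4.6, -1.8, 31.4]
finger_gap: 0.004
gripper_force: 15.6
t 2.75 tcp [0.4098 0.3443 0.0082] yaw [ 0.271 -0.007  0.004] q6 0.22 | shift [-0.033 -0.1    0.204] turn [ 0.005 -0.001  0.   ]
```

The fingers shut over the chip because the tips sit well back when open. I'll lift, look again and go deeper.

```bash
python3 -m crank '0 0 -1 0 0 0;0 0 -1 0 0 0;0 0 -0.8 0 0 0;0 0 0 0 0 0;0 0 0 0 0 0' 0.3 | sed -n 2,4p
python3 - <<'E'
from m import *
s=snap('wrist','w3'); c=proj(s,[.4064,.342,.008])[0].astype(int)
f=quad(s,(c[0]-90,c[1]-90,c[0]+90,c[1]+90),lambda r,g,b:(g>r+12),.008,.043,.044);print(c,f)
go(f[1][0],f[1][1],.0,f[1][2] if f[1][2]<1 else f[1][2]-np.pi/2); print(telemetry.sense()['finger_gap'])
E
```

```text
tcp_pos: [0.4085, 0.3433, 0.1163]
tool_rot: [0.605, 0.796, 0.002, 0.001]
force: [0.2, -0.6, -0.3]
centre [0.40466 0.34164] size mm [40.5 40.8] angle 0.284
[276 207] (np.float64(8.320390337172995e-06), array([0.40465703, 0.34164248, 0.2844515 ]))
t 3.3 tcp [0.4076 0.3428 0.115 ] yaw [ 0.27  -0.002  0.001] q6 0.22 | shift [-0.01  -0.084  2.875] turn [ 0.001 -0.    -0.009]
0.649759099304841
```

```bash
python3 -m crank '-0.01 -0.08 0.7 0 0 -0.009;0 0 0.8 0 0 0;0 0 0.8 0 0 0;0 0 0.55 0 0 0;0 0 0 0 0 0' 0.25| sed -n 2,4p
python3 -m crank '0 0 0.1 0 0 0;0 0 0.02 0 0 0;0 0 0 0 0 0;0 0 0 0 0 0;0 0 0 0 0 0' | sed -n 2,5p
python3 - <<'E'
from m import *
go(.4047,.3416,-.003,.28)
E
```

```text
tcp_pos: [0.4038, 0.341, -0.0023]
tool_rot: [0.6, 0.8, -0.001, -0.001]
force: [-0.6, -0.0, 0.0]
tcp_pos: [0.4039, 0.3411, -0.0036]
tool_rot: [0.6, 0.8, -0.001, -0.0]
force: [-1.4, -1.6, 17.6]
finger_gap: 0.624
t 4.3 tcp [ 0.4039  0.3411 -0.0036] yaw [ 0.284  0.001 -0.001] q6 0.21 | shift [ 0.007  0.024 -0.015] turn [-0.001  0.     0.003]
```

```bash
python3 -m crank '0 0.02 -0.12 0 0 0;0 0 0 0 0 0;0 0 0 0 0 0;0 0 0 0 0 0;0 0 0 0 0 0' | sed -n 2,5p
python3 -m crank '0 0 0 0 0 0;0 0 0 0 0 0;0 0 0 0 0 0;0 0 0 0 0 0;0 0 0 0 0 0' -1 30
```

```text
tcp_pos: [0.4049, 0.3415, -0.0004]
tool_rot: [0.6, 0.8, -0.001, -0.0]
force: [0.2, 0.1, 0.1]
finger_gap: 0.629
t: 5.3
tcp_pos: [0.4053, 0.3417, 0.0001]
tool_rot: [0.6, 0.8, 0.0, 0.0]
force: [0.2, 0.8, -1.0]
finger_gap: 0.485
gripper_force: 30.4
```

```bash
python3 -m crank '0 0 -0.5 0 0 0;0 0 -1 0 0 0;-0.6 -0.1 -0.9 0 0 0;-0.85 -0.15 -0.8 0 0 0;-0.9 -0.15 -0.7 0 0 0' | sed -n 5,6p
python3 -m crank '-0.95 -0.15 -0.6 0 0 0;-1 -0.2 -0.5 0 0 0;-1 -0.2 0 0 0 0;-1 -0.2 0 0 0 0;-1 -0.2 0 0 0 0'| sed -n 5,6p
python3 -m crank '-1 -0.2 0 0 0 0;-1 -0.2 0 0 0 0;-1 -0.2 0 0 0 0;-0.65 -0.22 0 0 0 0.071;0 0 0 0 0 0.072'| sed -n 2,6p
python3 -m crank '0 0 0 0 0 0;0 0 0 0 0 0;0 0 0 0 0 0;0 0 0 0 0 0;0 0 0 0 0 0' >/dev/null
python3 - <<'E'
from m import *
s=snap('wrist','w4'); cv2.imwrite('pics/v8.png',cv2.resize(s['image'][60:360,130:430,::-1],None,fx=2,fy=2,interpolation=cv2.INTER_CUBIC)); go(.45,-.1,.2,.06); print(proj(s,[.45,-.1,.01]))
E
```

```text
finger_gap: 0.49
gripper_force: 30.7
finger_gap: 0.488
gripper_force: 30.7
tcp_pos: [0.4455, -0.1067, 0.2003]
tool_rot: [0.689, 0.725, -0.0, 0.001]
force: [0.5, 1.0, -1.4]
finger_gap: 0.491
gripper_force: 30.7
t 7.35 tcp [ 0.4448 -0.1026  0.2001] yaw [ 0.061 -0.    -0.   ] q6 -0.53 | shift [0.056 0.133 0.004] turn [0.    0.    0.001]
[[286.62364203 178.93628311]]
```

View pics/v8.png

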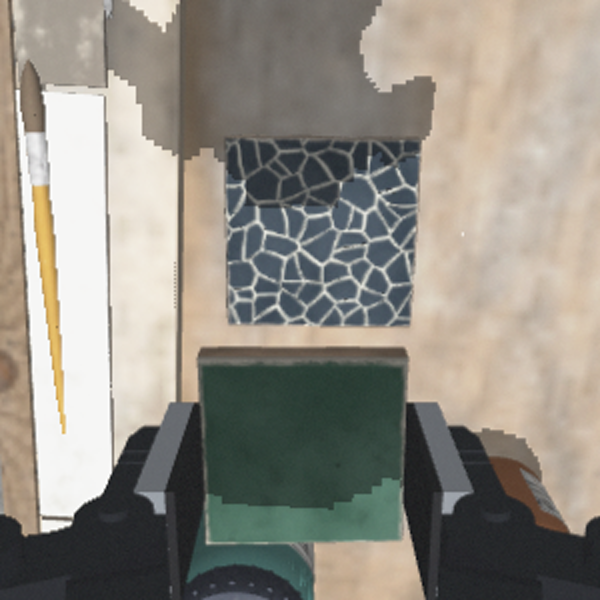

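```bash
cat >> m.py <<'E'
def v8(p): return (np.array(p)+.5)/2-.5+[130,60]
E
python3 - <<'E'
from m import *
s=load('w4')
t=fit_q(ray(s,v8([(226,139),(420,139),(410,326),(228,325)]),.010)[:,:2],.088,.089); print('tile',t)
c=fit_q(ray(s,v8([(200,364),(408,361),(402,540),(207,543)]),.208)[:,:2],.043,.044); print('chip',c)
print(ray(s,v8([(200,364),(408,361),(402,540),(207,543)]),.208), pose()[0])
E
```

```text
tile (np.float64(7.986034391621275e-07), array([ 0.45325866, -0.09860971,  0.05275823]))
chip (np.float64(3.6960083739365263e-06), array([ 0.445427  , -0.10170892,  1.64185563]))
[[ 0.4234798  -0.08252324  0.208     ]
 [ 0.46471288 -0.07935415  0.208     ]
 [ 0.46773667 -0.12081415  0.208     ]
 [ 0.42577864 -0.12414413  0.208     ]] [ 0.44483393 -0.10257364  0.20014293]
```

```bash
python3 -m crank '0.065 0.2 0.6 0 0 0.011;0 0 1 0 0 0;0 0 1 0 0 0;0 0 0.9 0 0 0;0 0 0.6 0 0 0' | sed -n 2,2p
python3 -m crank '0 0 0.35 0 0 0;0 0 0.15 0 0 0;0 0 0.07 0 0 0;0 0 0 0 0 0;0 0 0 0 0 0' | sed -n 2,6p
python3 - <<'E'
from m import *
go(.4527,-.0995,.0105,.043)
E
```

```text
tcp_pos: [0.452, -0.0994, 0.034]
tcp_pos: [0.4532, -0.1002, 0.0141]
tool_rot: [0.692, 0.722, 0.0, 0.001]
force: [-0.2, 0.0, -0.2]
finger_gap: 0.491
gripper_force: 30.7
t 8.35 tcp [ 0.4532 -0.1002  0.0141] yaw [ 0.043 -0.002 -0.001] q6 -0.5 | shift [ 0.017 -0.012  0.089] turn [ 0.001  0.001 -0.   ]
```

```bash
python3 -m crank '0 0 0.06 0 0 0;0 0 0.03 0 0 0;0 0 0 0 0 0;0 0 0 0 0 0;0 0 0 0 0 0' | sed -n 2,4p
python3 -m crank '0 0 0 0 0 0;0 0 0 0 0 0;0 0 -0.3 0 0 0;0 0 -0.7 0 0 0;0 0 -1 0 0 0' 0.3 | sed -n 2,5p
python3 -m crank '0 0 -1 0 0 0;0 0 -1 0 0 0;0 0 -0.7 0 0 0;0 0 0 0 0 0;0 0 0 0 0 0' | sed -n 2,5p
python3 - <<'E'
from m import *
s=snap('wrist','w5'); cv2.imwrite('pics/v9.png',cv2.resize(s['image'][60:360,130:430,::-1],None,fx=2,fy=2,interpolation=cv2.INTER_CUBIC)); go(.547,.3696,.2,.54)
E
```

```text
tcp_pos: [0.4529, -0.1001, 0.01]
tool_rot: [0.692, 0.722, 0.0, 0.0]
force: [-0.2, 0.8, 2.1]
tcp_pos: [0.4513, -0.0994, 0.0898]
tool_rot: [0.692, 0.722, -0.001, -0.002]
force: [0.4, -0.1, 0.2]
finger_gap: 0.652
tcp_pos: [0.4524, -0.0998, 0.1985]
tool_rot: [0.692, 0.722, 0.0, 0.001]
force: [-0.7, -0.1, -0.5]
finger_gap: 0.649
t 9.9 tcp [ 0.4518 -0.0996  0.1975] yaw [0.042 0.001 0.   ] q6 -0.5 | shift [11.618  2.875 -0.059] turn [-0.    -0.    -0.317]
```

View pics/v9.png

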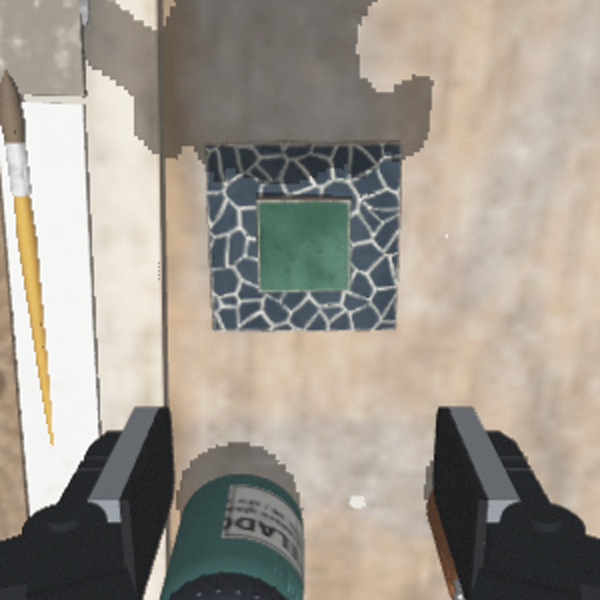

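```bash
python3 -m crank '0.97 0.24 0 0 0 0;0.97 0.24 0 0 0 0;0.97 0.24 0 0 0 0;0.97 0.24 0 0 0 0;0.97 0.24 0 0 0 0' >/dev/null
python3 -m crank '0.97 0.24 0 0 0 0;0.97 0.24 0 0 0 0;0.97 0.24 0 0 0 0;0.97 0.24 0 0 0 0;0.97 0.24 0 0 0 0' >/dev/null
python3 -m crank '0.97 0.24 0.2 0 0 0;0.95 0.24 0.5 0 0 -0.08;0 0 0.6 0 0 -0.08;0 0 0.6 0 0 -0.08;0 0 0 0 0 -0.077' |sed -n 2,3p
python3 -m crank '0 0 0 0 0 0;0 0 0 0 0 0;0 0 0 0 0 0;0 0 0 0 0 0;0 0 0 0 0 0' >/dev/null
python3 - <<'E'
from m import *
s=load('w5')
print('tile',fit_q(ray(s,v8([(207,144),(400,144),(397,329),(213,330)]),.010)[:,:2],.088,.089))
print('green',fit_q(ray(s,v8([(258,201),(349,201),(350,290),(258,291)]),.018)[:,:2],.043,.044))
s=snap('wrist','w6'); c=proj(s,[.547,.3696,.01])[0].astype(int)
f=quad(s,(c[0]-60,c[1]-60,c[0]+60,c[1]+60),lambda r,g,b:(r+g+b<255)&(r>g+8),.010,.044,.039); print(c,f); go(f[1][0],f[1][1],0,f[1][2])
cv2.imwrite('pics/v10.png',cv2.resize(s['image'][60:360,130:430,::-1],None,fx=2,fy=2,interpolation=cv2.INTER_CUBIC))
E
```

```text
tcp_pos: [0.5436, 0.3678, 0.1147]
tool_rot: [0.49, 0.872, -0.005, -0.004]
tile (np.float64(1.7687485091014887e-06), array([ 0.45352559, -0.0983473 ,  0.04767668]))
green (np.float64(4.391999912613881e-06), array([ 0.45330956, -0.09942344,  0.04775338]))
centre [0.5341  0.36511] size mm [75.9 44.8] angle 0.219
[278 203] (np.float64(0.0005247136054027121), array([0.53410175, 0.36510517, 0.2190111 ]))
t 11.95 tcp [0.5482 0.3693 0.1222] yaw [ 0.54  -0.001  0.   ] q6 -0.12 | shift [ 0.091 -0.36   3.056] turn [ 0.001 -0.     0.204]
```

View pics/v10.png

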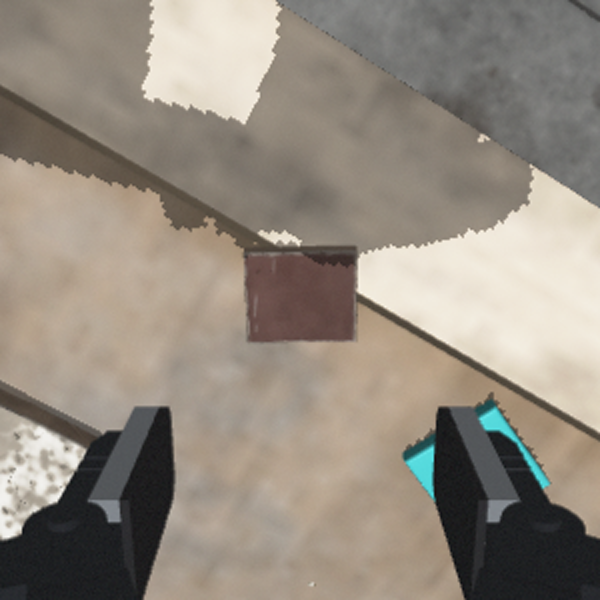

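```bash
python3 - <<'E'
from m import *
s=load('w6'); e=ray(s,v8([(246,250),(356,250),(356,341),(248,341)]),.010)[:,:2]; f=fit_q(e,.044,.039); print(e.mean(0),f); go(f[1][0],f[1][1],0,f[1][2])
E
```

```text
[0.54969383 0.36746579] (np.float64(1.754457825104667e-05), array([0.54969383, 0.36746579, 0.54344495]))
t 11.95 tcp [0.5482 0.3693 0.1222] yaw [ 0.54  -0.001  0.   ] q6 -0.12 | shift [-0.058  0.005  3.056] turn [ 0.001  0.    -0.002]
```

```bash
python3 -m crank '-0.06 0 0.7 0 0 0;0 0 0.9 0 0 0;0 0 0.8 0 0 0;0 0 0.45 0 0 0;0 0 0.2 0 0 0' | sed -n 2,4p
python3 -m crank '0 0 0 0 0 0;0 0 0 0 0 0;0 0 0 0 0 0;0 0 0 0 0 0;0 0 0 0 0 0' | sed -n 2,4p
python3 - <<'E'
from m import *
go(.5497,.3675,.0005,.54)
E
```

```text
tcp_pos: [0.5483, 0.3668, -0.0021]
tool_rot: [0.493, 0.87, -0.001, -0.001]
force: [0.3, -0.2, 0.9]
tcp_pos: [0.5498, 0.3675, 0.0008]
tool_rot: [0.493, 0.87, 0.001, 0.001]
force: [0.2, -0.1, -0.1]
t 12.95 tcp [0.5498 0.3675 0.0008] yaw [ 0.54  -0.002  0.001] q6 -0.12 | shift [ 0.001 -0.002  0.006] turn [0.001 0.    0.   ]
```

```bash
python3 -m crank '0 0 0 0 0 0;0 0 0 0 0 0;0 0 0 0 0 0;0 0 0 0 0 0;0 0 -0.4 0 0 0' -1 30 | sed -n 5,6p
python3 -m crank '0 0 -0.9 0 0 0;-0.4 -0.35 -1 0 0 0;-0.7 -0.65 -0.8 0 0 0;-0.73 -0.67 -0.7 0 0 0;-0.73 -0.67 -0.7 0 0 0' | sed -n 5,6p
python3 -m crank '-0.73 -0.67 -0.5 0 0 0;-0.73 -0.67 0 0 0 0;-0.73 -0.67 0 0 0 0;-0.73 -0.67 0 0 0 0;-0.73 -0.67 0 0 0 0' | sed -n 5,6p
python3 -m crank '-0.73 -0.67 0 0 0 0;-0.73 -0.67 0 0 0 0;-0.73 -0.67 0 0 0 0.08;-0.35 -0.55 0 0 0 0.08;0 0 0 0 0 0.077' | sed -n 2,6p
python3 -m crank '0 0 0 0 0 0.077;0 0 0 0 0 0;0 0 0 0 0 0;0 0 0 0 0 0;0 0 0 0 0 0' | sed -n 2,6p
python3 - <<'E'
from m import *
s=snap('wrist','w7'); cv2.imwrite('pics/v11.png',cv2.resize(s['image'][60:360,130:430,::-1],None,fx=2,fy=2,interpolation=cv2.INTER_CUBIC)); go(.4533,-.0994,.2,.047)
E
```

```text
finger_gap: 0.472
gripper_force: 30.5
finger_gap: 0.474
gripper_force: 30.5
finger_gap: 0.473
gripper_force: 30.5
tcp_pos: [0.4421, -0.1035, 0.2002]
tool_rot: [0.649, 0.761, -0.0, -0.0]
force: [0.7, 1.3, -0.4]
finger_gap: 0.474
gripper_force: 30.5
tcp_pos: [0.4435, -0.1007, 0.1998]
tool_rot: [0.69, 0.724, 0.0, 0.0]
force: [0.3, 0.5, 0.1]
finger_gap: 0.478
gripper_force: 30.5
t 15.5 tcp [ 0.4436 -0.1008  0.1998] yaw [ 0.048 -0.    -0.   ] q6 -0.52 | shift [ 0.022  0.245 -0.006] turn [0.    0.    0.001]
```

View pics/v11.png

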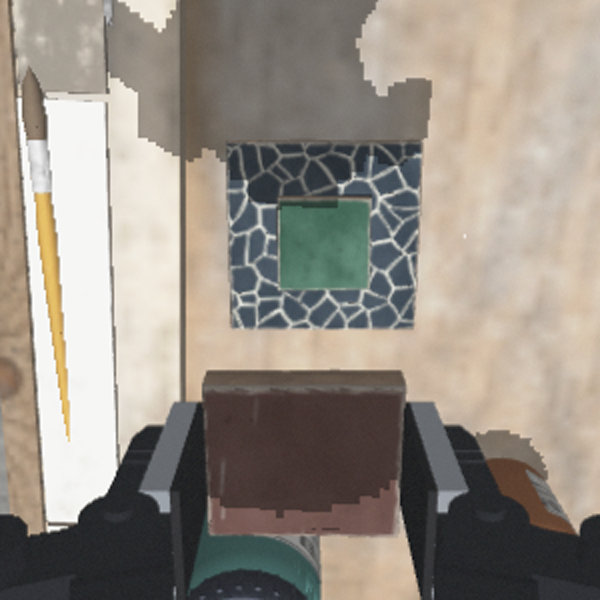

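```bash
python3 - <<'E'
from m import *
s=load('w7')
g=fit_q(ray(s,v8([(278,201),(370,201),(369,289),(279,290)]),.018)[:,:2],.043,.044)
o=fit_q(ray(s,v8([(205,391),(404,388),(396,534),(212,537)]),.209)[:,:2],.044,.039); p=pose()[0]
print(g,o,p); t=p[:2]+g[1][:2]-o[1][:2]; print(t); go(*t,.0185,.048)
E
```

```text
(np.float64(4.771797066576852e-06), array([ 0.4534142 , -0.09983214,  1.62635606])) (np.float64(2.3573215526302954e-05), array([ 0.44423009, -0.10137631,  0.05738323])) [ 0.4435571  -0.10076029  0.19977285]
[ 0.45274121 -0.09921612]
t 15.5 tcp [ 0.4436 -0.1008  0.1998] yaw [ 0.048 -0.    -0.   ] q6 -0.52 | shift [0.028 0.231 4.532] turn [0. 0. 0.]
```

```bash
python3 -m crank '0.03 0.23 0.6 0 0 0;0 0 1 0 0 0;0 0 1 0 0 0;0 0 0.9 0 0 0;0 0 0.5 0 0 0' | sed -n 2,2p
python3 -m crank '0 0 0.3 0 0 0;0 0 0.12 0 0 0;0 0 0 0 0 0;0 0 0 0 0 0;0 0 0 0 0 0' | sed -n 2,4p
python3 - <<'E'
from m import *
go(.4527,-.0993,.0188,.048)
E
```

```text
tcp_pos: [0.4517, -0.0987, 0.0373]
tcp_pos: [0.4534, -0.0997, 0.0239]
tool_rot: [0.69, 0.724, 0.0, 0.001]
force: [0.9, 0.3, -0.3]
t 16.5 tcp [ 0.4534 -0.0997  0.0239] yaw [ 0.047 -0.002 -0.001] q6 -0.51 | shift [ 0.011 -0.016  0.129] turn [ 0.001  0.001 -0.   ]
```

```bash
python3 -m crank '0 0 0.08 0 0 0;0 0 0.03 0 0 0;0 0 0 0 0 0;0 0 0 0 0 0;0 0 0 0 0 0' | sed -n 2,4p
python3 -m crank '0 0 0 0 0 0;0 0 0 0 0 0;0 0 -0.3 0 0 0;0 0 -0.7 0 0 0;0 0 -1 0 0 0' 0.3 | sed -n 2,5p
python3 -m crank '0 0 -1 0 0 0;0 0 -1 0 0 0;0 0 -0.7 0 0 0;0 0 0 0 0 0;0 0 0 0 0 0' 1 | sed -n 2,5p
python3 - <<'E'
from m import *
s=snap('wrist','w8'); cv2.imwrite('pics/v12.png',cv2.resize(s['image'][60:360,130:430,::-1],None,fx=2,fy=2,interpolation=cv2.INTER_CUBIC))
P=cloud(s); jar([P],np.array([.482,.055]),.026,.066); jar([P],np.array([.552,-.2425]),.029,.08);go(.482,.0,.2,0)
E
```

```text
tcp_pos: [0.4528, -0.0995, 0.0186]
tool_rot: [0.69, 0.724, 0.0, 0.0]
force: [0.7, -0.9, 1.2]
tcp_pos: [0.4513, -0.0988, 0.0986]
tool_rot: [0.69, 0.723, -0.001, -0.002]
force: [1.1, -0.4, 0.6]
finger_gap: 0.653
tcp_pos: [0.4524, -0.0992, 0.2074]
tool_rot: [0.69, 0.724, 0.0, 0.001]
force: [0.2, -0.1, -0.9]
finger_gap: 1.005
  jar [0.484  0.0557] 395 0.0001
  lid [0.4844 0.0375 0.0655] 787
  jar [ 0.5541 -0.2409] 1107 0.0003
  lid [ 0.5485 -0.2401  0.0797] 2004
t 18.05 tcp [ 0.4518 -0.0989  0.2063] yaw [0.047 0.001 0.   ] q6 -0.51 | shift [2.435 0.871 0.159] turn [-0.001 -0.     0.03 ]
```

View pics/v12.png

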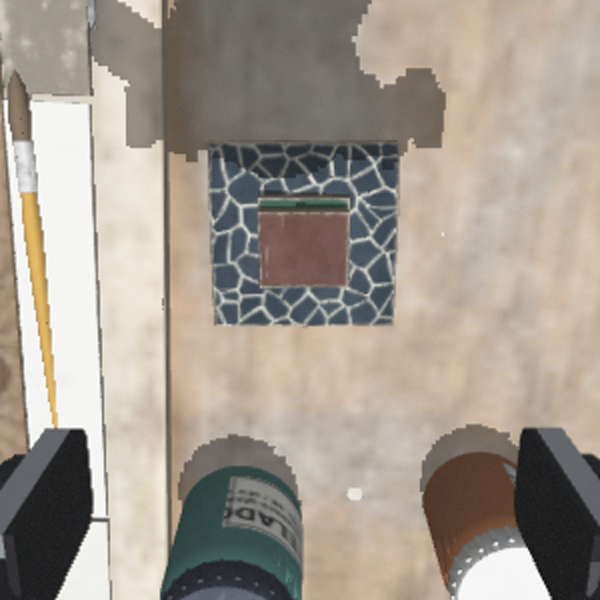

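```bash
python3 -m crank '0.95 0.25 0 0 0 0.03;0.95 0.22 0 0 0 0;0.95 0.22 0 0 0 0;0.95 0.22 0 0 0 0;0 0 0 0 0 0' | sed -n 2,2p
python3 -m crank '0 0 0.5 0 0 0;0 0 0.6 0 0 0;0 0 0.4 0 0 0;0 0 0 0 0 0;0 0 0 0 0 0' | sed -n 2,2p
python3 - <<'E'
from m import *
s=load('w8')
print('ox',fit_q(ray(s,v8([(260,212),(348,212),(348,286),(260,286)]),.028)[:,:2],.044,.039))
print('tile',fit_q(ray(s,v8([(210,143),(398,144),(392,325),(215,325)]),.010)[:,:2],.088,.089))
s=snap('wrist','w9'); P=cloud(s); jar([P],np.array([.484,.0557]),.026,.066); go(.484,.0557,.017,0)
E
```

```text
tcp_pos: [0.4863, 0.0569, 0.2047]
tcp_pos: [0.4864, 0.0526, 0.1456]
ox (np.float64(1.9433366971189132e-05), array([ 0.45348053, -0.09993522,  0.0468848 ]))
tile (np.float64(1.482348516225142e-06), array([ 0.45333975, -0.09849546,  0.0441913 ]))
  jar [0.4842 0.0559] 471 0.0001
  lid [0.484  0.0571 0.0658] 4254
t 19.1 tcp [0.4871 0.0526 0.1463] yaw [-0.001  0.001  0.   ] q6 -0.12 | shift [ 0.077 -0.074  3.233] turn [-0.001 -0.    -0.   ]
```

```bash
python3 -m crank '0.08 -0.075 0.6 0 0 0;0 0 0.8 0 0 0;0 0 0.8 0 0 0;0 0 0.6 0 0 0;0 0 0.4 0 0 0' | sed -n 2,4p
python3 -m crank '0 0 0 0 0 0;0 0 0 0 0 0;0 0 0 0 0 0;0 0 0 0 0 0;0 0 0 0 0 0' -1 40
python3 - <<'E'
from m import *
go(.484,.0557,.017,0)
E
```

```text
tcp_pos: [0.4845, 0.056, 0.0177]
tool_rot: [0.707, 0.707, -0.0, 0.0]
force: [-0.2, 0.6, -0.8]
t: 20.1
tcp_pos: [0.4849, 0.0561, 0.0198]
tool_rot: [0.707, 0.707, 0.001, 0.001]
force: [-1.1, -1.4, 7.2]
finger_gap: 0.586
gripper_force: 42.7
t 20.1 tcp [0.4849 0.0561 0.0198] yaw [ 0.    -0.002 -0.   ] q6 -0.11 | shift [-0.011 -0.023  0.071] turn [0.001 0.    0.   ]
```

```bash
python3 -m crank '0 0 -0.4 0 0 0;0 0 -0.8 0 0 0;0 0 -0.8 0 0 0;0.3 0.15 -0.6 0 0 0;0.8 0.35 0 0 0 0' | sed -n 2,6p
python3 -m crank '0.8 0.36 0 0 0 0;0.8 0.36 0 0 0 0;0.8 0.36 0 0 0 0;0.7 0.34 0 0 0 0;0 0 0 0 0 0' >/dev/null
python3 -m crank '0 0 0 0 0 0;0 0 0 0 0 0;0 0 0 0 0 0;0 0 0 0 0 0;0 0 0 0 0 0' | sed -n 2,6p
python3 - <<'E'
from m import *
s=snap('wrist','w10'); cv2.imwrite('pics/v13.png',cv2.resize(s['image'][60:360,50:430,::-1],None,fx=2,fy=2,interpolation=cv2.INTER_CUBIC)); go(.5615,.225,.12,0)
P=cloud(s); p=pose()[0]
m=(np.hypot(*(P[:,:2]-p[:2]).T)<.031)&(P[:,2]<p[2]+.015)&(P[:,2]>p[2]-.015); print(m.sum()); Q=P[m][:,:2]
print(least_squares(lambda c:np.hypot(*(Q-c).T)-.026,p[:2],loss='soft_l1',f_scale=.002).x)
E
```

```text
tcp_pos: [0.5059, 0.0991, 0.1261]
tool_rot: [0.708, 0.706, 0.002, 0.002]
force: [1.7, -0.1, -2.3]
finger_gap: 0.592
gripper_force: 42.8
tcp_pos: [0.5609, 0.2236, 0.1226]
tool_rot: [0.707, 0.707, -0.0, -0.0]
force: [-0.2, -0.2, -2.5]
finger_gap: 0.589
gripper_force: 42.7
t 21.65 tcp [0.561  0.2237 0.1226] yaw [-0.001  0.    -0.   ] q6 0.2 | shift [0.033 0.013 0.065] turn [-0.     0.    -0.001]
2681
[0.56157078 0.2234588 ]
```

View pics/v13.png

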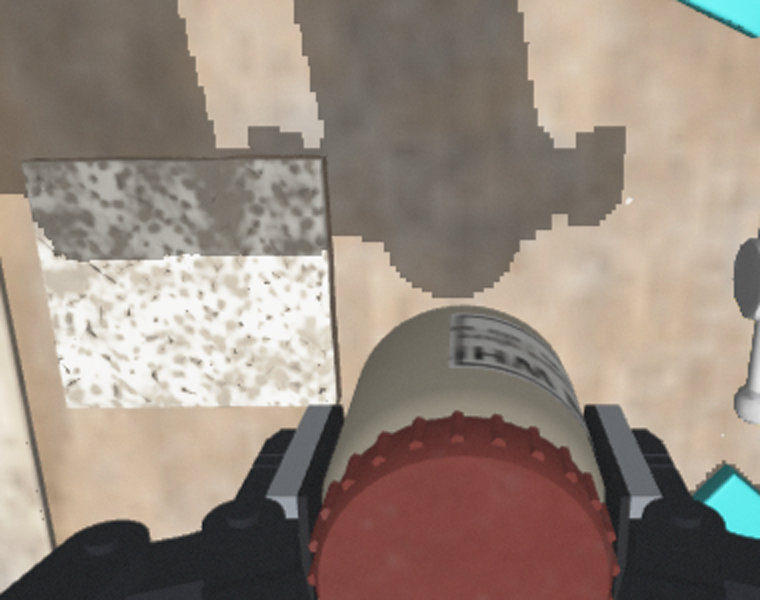

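```bash
python3 - <<'E'
from m import *
s=load('w10'); e=ray(s,(np.array([(24,160),(323,158),(335,405),(68,407)])+.5)/2-.5+[50,60],.012)[:,:2]; f=fit_q(e,.109,.1)
print(e,f)
# depth-based: points on slab top
P=cloud(s); m=(abs(P[:,2]-.012)<.004)&(abs(P[:,0]-.46)<.08)&(abs(P[:,1]-.225)<.08); Q=P[m]; print(m.sum(),np.percentile(P[m],[0.5,99.5],axis=0))
r=cv2.minAreaRect((Q[:,:2]*1e4).astype(np.float32)); print(np.array(r[0])/1e4,np.array(r[1])/10,np.deg2rad(r[2]))
x,y,a=f[1]; t=np.array([x+.1005*np.cos(a),y+.1005*np.sin(a)]); print('target',t)
d=np.array([.5616,.2235])-pose()[0][:2]; go(*(t-d),.0205,0)
E
```

```text
[[0.41062037 0.27130326]
 [0.51328217 0.27185039]
 [0.51239743 0.1788516 ]
 [0.41054176 0.17813263]] (np.float64(4.702363460437015e-05), array([0.46171043, 0.22503447, 0.00101851]))
17727 [[0.40994329 0.17864002 0.00909526]
 [0.51268652 0.27137088 0.01326161]]
[0.46069502 0.22465552] [105.15870361  94.15514526] 0.007189126900817294
target [0.56221038 0.22513683]
t 21.65 tcp [0.561  0.2237 0.1226] yaw [-0.001  0.    -0.   ] q6 0.2 | shift [0.041 0.016 2.553] turn [-0.     0.    -0.001]
```

```bash
python3 -m crank '0.04 0 0.6 0 0 0;0 0 0.8 0 0 0;0 0 0.6 0 0 0;0 0 0.3 0 0 0;0 0 0.1 0 0 0' | sed -n 2,4p
python3 -m crank '0 0 0.08 0 0 0;0 0 0.05 0 0 0;0 0 0 0 0 0;0 0 0 0 0 0;0 0 0 0 0 0' | sed -n 2,4p
```

```text
tcp_pos: [0.5603, 0.2255, 0.0252]
tool_rot: [0.707, 0.707, -0.001, -0.001]
force: [0.6, -0.5, -1.7]
tcp_pos: [0.5614, 0.226, 0.022]
tool_rot: [0.707, 0.707, 0.001, 0.0]
force: [-0.6, 0.2, -2.5]
```

```bash
python3 -m crank '0 0 0.04 0 0 0;0 0 0.01 0 0 0;0 0 0 0 0 0;0 0 0 0 0 0;0 0 0 0 0 0' | sed -n 2,4p
python3 -m crank '0 0 0 0 0 0;0 0 0 0 0 0;0 0 0 0 0 0;0 0 -0.2 0 0 0;0 0 -0.5 0 0 0' 0.55 | sed -n 2,5p
python3 -m crank '0 0 -0.9 0 0 0;0 0 -1 0 0 0;0 0 -1 0 0 0;0 0 -0.5 0 0 0;0 0 0 0 0 0' 1 | sed -n 2,4p
python3 - <<'E'
from m import *
s=snap('wrist','w11'); P=cloud(s); jar([P],np.array([.5612,.2255]),.026,.066); go(.5541,-.2409,.19,0)
m=(abs(P[:,2]-.012)<.004)&(abs(P[:,0]-.46)<.075)&(abs(P[:,1]-.225)<.08); Q=P[m]; r=cv2.minAreaRect((Q[:,:2]*1e4).astype(np.float32)); print(np.array(r[0])/1e4,np.array(r[1])/10,np.deg2rad(r[2]))
E
```

```text
tcp_pos: [0.5614, 0.2259, 0.0199]
tool_rot: [0.707, 0.707, 0.0, 0.0]
force: [-1.0, -0.7, 6.0]
tcp_pos: [0.5595, 0.2255, 0.0462]
tool_rot: [0.707, 0.707, -0.002, -0.001]
force: [0.2, 0.4, -0.2]
finger_gap: 0.779
tcp_pos: [0.5634, 0.2264, 0.1877]
tool_rot: [0.707, 0.707, 0.004, 0.002]
force: [1.4, 0.8, -0.6]
  jar [0.5621 0.2258] 327 0.0001
  lid [0.5618 0.2268 0.0659] 3107
t 24.2 tcp [0.5619 0.2261 0.1854] yaw [ 0.    -0.004  0.001] q6 0.2 | shift [-11.675  -0.196  -0.126] turn [ 0.003 -0.001  0.   ]
[0.46078066 0.2242874 ] [104.81048584  94.8434021 ] 0.005929313345668806
```

```bash
for i in 1 2; do :; done; python3 -m crank '-0.98 -0.02 0 0 0 0;-0.98 -0.02 0 0 0 0;-0.98 -0.02 0 0 0 0;-0.98 -0.02 0 0 0 0;-0.98 -0.02 0 0 0 0' >/dev/null
python3 -m crank '-0.98 -0.02 0 0 0 0;-0.98 -0.02 0 0 0 0;-0.98 -0.02 0 0 0 0;-0.98 -0.02 0 0 0 0;-0.98 -0.02 0 0 0 0' >/dev/null
python3 -m crank '-0.98 0 0 0 0 0;-0.9 0 0 0 0 0;0 0 0 0 0 0;0 0 0 0 0 0;0 0 0 0 0 0' | sed -n 2,3p
python3 - <<'E'
from m import *
s=snap('wrist','w12'); P=cloud(s); jar([P],np.array([.5541,-.2409]),.029,.08); go(.5541,-.2409,.022,0)
for x in np.arange(.46,.68,.02): m=(abs(P[:,0]-x)<.01)&(abs(P[:,1]+.2409)<.045); print(x.round(2),P[m,2].max().round(3) if m.any() else None,end='; ')
E
```

```text
tcp_pos: [0.552, -0.2397, 0.182]
tool_rot: [0.707, 0.707, -0.0, -0.002]
  jar [ 0.5543 -0.2408] 469 0.0001
  lid [ 0.554  -0.2393  0.0797] 4373
t 25.75 tcp [ 0.5523 -0.2396  0.1824] yaw [0.001 0.002 0.002] q6 -0.6 | shift [-0.041  0.053  4.009] turn [-0.001 -0.001  0.001]
0.46 0.096; 0.48 0.259; 0.5 0.264; 0.52 0.272; 0.54 0.271; 0.56 0.27; 0.58 0.271; 0.6 0.265; 0.62 0.264; 0.64 0.009; 0.66 0.033; 0.68 0.024;
```

```bash
python3 -m crank '-0.04 0.05 0.6 0 0 0;0 0 0.9 0 0 0;0 0 0.9 0 0 0;0 0 0.7 0 0 0;0 0 0.5 0 0 0' | sed -n 2,4p
python3 -m crank '0 0 0.3 0 0 0;0 0 0.1 0 0 0;0 0 0 0 0 0;0 0 0 0 0 0;0 0 0 0 0 0' | sed -n 2,4p
python3 -m crank '0 0 0 0 0 0;0 0 0 0 0 0;0 0 0 0 0 0;0 0 0 0 0 0;0 0 0 0 0 0' -1 45 | sed -n 2,6p
```

```text
tcp_pos: [0.5541, -0.2405, 0.0372]
tool_rot: [0.706, 0.708, -0.0, -0.002]
force: [0.4, -0.5, -0.3]
tcp_pos: [0.5558, -0.2433, 0.0246]
tool_rot: [0.707, 0.707, 0.0, 0.001]
force: [-0.3, 1.1, 0.2]
tcp_pos: [0.5551, -0.2432, 0.0243]
tool_rot: [0.707, 0.707, -0.0, 0.0]
force: [-1.3, -0.3, 6.2]
finger_gap: 0.662
gripper_force: 48.5
```

```bash
python3 -m crank '0 0 -0.4 0 0 0;0 0 -0.9 0 0 0;0 0 -1 0 0 0;0 0 -0.8 0 0 0;0.5 -0.22 0 0 0 0' | sed -n 5,6p
python3 -m crank '0.9 -0.4 0 0 0 0;0.9 -0.4 0 0 0 0;0.9 -0.4 0 0 0 0;0.9 -0.4 0 0 0 0;0.9 -0.4 0 0 0 0' | sed -n 2,6p
python3 -m crank '0.9 -0.43 0 0 0 0;0 0 0 0 0 0;0 0 0 0 0 0;0 0 0 0 0 0;0 0 0 0 0 0' | sed -n 2,6p
python3 - <<'E'
from m import *
s=snap('wrist','w13'); P=cloud(s); p=pose()[0]
m=(np.hypot(*(P[:,:2]-p[:2]).T)<.034)&(P[:,2]<p[2]+.02)&(P[:,2]>p[2]-.012); Q=P[m][:,:2]
c=least_squares(lambda c:np.hypot(*(Q-c).T)-.029,p[:2],loss='soft_l1',f_scale=.002).x; print(m.sum(),c)
go(*(np.array([.4489,-.0051])-c+p[:2]),.0245,0)
E
```

```text
finger_gap: 0.661
gripper_force: 48.8
tcp_pos: [0.4653, -0.0416, 0.1479]
tool_rot: [0.707, 0.707, 0.0, 0.0]
force: [0.2, -0.3, -1.8]
finger_gap: 0.659
gripper_force: 48.8
tcp_pos: [0.4501, -0.008, 0.1476]
tool_rot: [0.708, 0.707, 0.0, 0.001]
force: [-0.1, -0.6, -2.3]
finger_gap: 0.663
gripper_force: 48.8
3106 [ 0.45081379 -0.00562958]
t 28.8 tcp [ 0.4499 -0.008   0.1475] yaw [-0.001 -0.001 -0.   ] q6 -0.27 | shift [ 0.014 -0.051  3.074] turn [ 0.001  0.    -0.001]
```

```bash
python3 -m crank '0.01 -0.05 0.6 0 0 0;0 0 0.9 0 0 0;0 0 0.8 0 0 0;0 0 0.4 0 0 0;0 0 0.2 0 0 0' | sed -n 2,4p
python3 -m crank '0 0 0.06 0 0 0;0 0 0.04 0 0 0;0 0 0 0 0 0;0 0 0 0 0 0;0 0 0 0 0 0' | sed -n 2,4p
```

```text
tcp_pos: [0.4469, -0.0072, 0.0296]
tool_rot: [0.708, 0.707, -0.001, -0.001]
force: [0.6, 0.1, -1.9]
tcp_pos: [0.4475, -0.0066, 0.028]
tool_rot: [0.707, 0.707, 0.0, 0.001]
force: [0.0, -0.2, -2.9]
```

```bash
python3 -m crank '0 0 0.06 0 0 0;0 0 0.03 0 0 0;0 0 0 0 0 0;0 0 0 0 0 0;0 0 0 0 0 0' | sed -n 2,4p
python3 -m crank '0 0 0.01 0 0 0;0 0 0 0 0 0;0 0 0 0 0 0;0 0 0 0 0 0;0 0 0 0 0 0' | sed -n 2,4p
```

```text
tcp_pos: [0.4473, -0.0066, 0.0242]
tool_rot: [0.707, 0.707, 0.0, 0.0]
force: [-0.4, 0.8, 5.2]
tcp_pos: [0.4472, -0.0066, 0.0242]
tool_rot: [0.707, 0.707, 0.0, 0.0]
force: [-0.2, 1.0, 10.0]
```

On the table. Release, lift and check.

```bash
python3 -m crank '0 0 0 0 0 0;0 0 0 0 0 0;0 0 0 0 0 0;0 0 -0.2 0 0 0;0 0 -0.5 0 0 0' 0.75 | sed -n 2,5p
python3 -m crank '0 0 -0.9 0 0 0;0 0 -1 0 0 0;0 0 -1 0 0 0;0 0 -1 0 0 0;0 0 -0.5 0 0 0' 1 | sed -n 2,4p
python3 -m crank '0 0 0 0 0 0;0 0 0 0 0 0;0 0 0 0 0 0;0 0 0 0 0 0;0 0 0 0 0 0' | sed -n 1,1p
python3 - <<'E'
from m import *
s=snap('wrist','w14'); P=cloud(s); jar([P],np.array([.4489,-.0051]),.029,.08)
B=snap('scene','scene9'); A=snap('side','side9')
Q=[cloud(A),cloud(B)]; jar(Q,np.array([.5621,.2258]),.026,.066); jar(Q,np.array([.424,-.26]),.033,.094)
cv2.imwrite('pics/v14.png',cv2.resize(B['image'][150:350,100:460,::-1],None,fx=2.2,fy=2.2,interpolation=cv2.INTER_CUBIC))
E
```

```text
tcp_pos: [0.446, -0.0063, 0.0508]
tool_rot: [0.707, 0.707, -0.001, -0.002]
force: [-0.9, 0.6, -0.1]
finger_gap: 0.874
tcp_pos: [0.4481, -0.0067, 0.231]
tool_rot: [0.707, 0.707, 0.001, 0.003]
force: [0.2, 0.1, 0.7]
t: 32.3
  jar [ 0.4481 -0.0043] 303 0.0001
  lid [ 0.4478 -0.003   0.0797] 3306
  jar [0.5597 0.2236] 215 0.0008
  lid [0.5579 0.2266 0.0661] 252
  jar [0.5603 0.2246] 251 0.001
  lid [0.5567 0.2217 0.0644] 168
  jar [ 0.424  -0.2616] 290 0.0013
  lid [ 0.4227 -0.2556  0.0938] 170
  jar [ 0.4255 -0.2601] 1083 0.0005
  lid [ 0.4213 -0.261   0.0934] 930
```

View pics/v14.png

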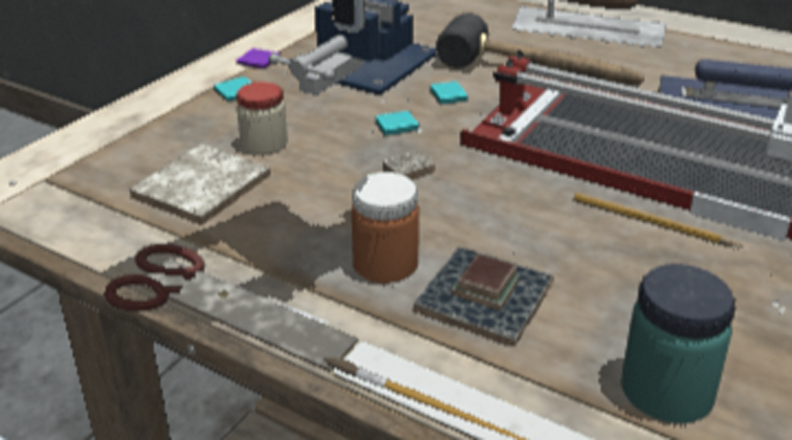

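The final view shows the red-lid jar (262,118) behind the slab, the white-lid jar (386,228) at the crackle tile's slab-facing edge, and oxblood on green (487,275) in the tile's middle. Gaps measure about 2 cm and the blue jar hasn't moved.

```bash
python3 -c "
from station import manip
print(manip.sign_off())"
```

```text
the job is handed in; nothing more can be done
None
```

The glaze trial is set out as asked and handed in at about 32 s: by camera, the two chips sit within about 1.5 mm of the tile's middle and each jar stands upright about 2 cm from the middle of its tile edge.

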